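Wedge the spring clip off the piston rod

TASK

In the melt-flow lab a piston rod is locked in its stand by a spring clip. Take the wedge by its black handle, slide its thin end along the top of the rod under the clip's bridge, towards the fork, until the clip is off the rod and sits in the wedge's notch; then lift the wedge with the clip riding on it and set both down in the shallow metal pan. Do not touch the clip with the gripper.

Things in the scene. Friction and masses are not known exactly. Their poses are not given: they have to be found in the camera images.
- wedge_grip (a point): Centre of the wedge's black handle block, 40 long x 24 wide (pinch this) x 50 mm high, 25 mm above the flat underside it stands on. x points to the thin tip, z up. Steel blade 12 mm wide; along x from here: notch floor 20-52 mm, 30 mm above the underside; peak 52-56 mm, 33 high; straight ramp down to the tip at 126 mm, 3 thick. A look-alike has a plain square bar for a blade.
- clip: Dark steel spring clip, 44 g, astride the rod. Origin on the rod's axis, x along the rod, z up. Bridge plate 16 mm long, 36 wide; underside 20 mm above the origin, 10 above the rod's top. Two sprung legs, 30 mm apart inside, grip the rod from below, ending 10 mm below the origin. About 10 N and 17 mm of lift free it; pushing the wedge takes about 7 N. Then it sits loosely in the notch.
- stand: Fixed white stand, steel rod level in it. Origin on the table under the clip, z up, x along the rod from its free end (x -62 mm; wedge enters here) to the fork. Rod 20 mm thick, axis 50 mm up, top 60. Fork: two uprights at x 10-26 mm, 95 high, 26 apart; they hold the clip back, the blade passes between. Rod top clear to a disc at x 122. Notch is under the clip with the handle centre at x -36.
- pan_in (a point): Centre of the inner floor, about 4 mm above the table, of the fixed shallow aluminium pan: 232 mm long inside along its x axis, 162 mm along y, rim 22 mm above the table.
Things that resemble listed ones, but are neither listed nor needed, are in the scene too. Of the things that look like the stand, take the one that is farthest from the robot's base at the start. Leave any blue look-alike of the part that bears wedge_grip alone.

How it is judged:
On the way, in this order (a step that is already met when the one before it is completed fails the run):
1. the wedge's ramp is under the bridge of the clip while the clip is still on the rod (x of wedge_grip in the frame of clip between -0.125 and -0.05 m and y of wedge_grip in the frame of stand between -0.02 and 0.02 m and z of wedge_grip in the frame of stand below 0.1 m and z of clip in the frame of stand below 0.057 m), for 0.05 s.
2. the clip is off the rod, riding on the wedge above the stand's rod (z of clip in the frame of stand above 0.085 m and x of clip in the frame of wedge_grip between 0 and 0.08 m and distance between clip and wedge_grip below 0.08 m), for 0.1 s.
At the end, for the whole second after the job is handed in: The clip and the wedge's handle both lie inside the pan's walls, the wedge down on the pan's floor (handle centre at most 35 mm above it, clip origin at most 45 mm above it), at rest and released (x of clip in the frame of pan_in between -0.116 and 0.116 m and y of clip in the frame of pan_in between -0.081 and 0.081 m and z of clip in the frame of pan_in below 0.045 m and x of wedge_grip in the frame of pan_in between -0.116 and 0.116 m and y of wedge_grip in the frame of pan_in between -0.081 and 0.081 m and z of wedge_grip in the frame of pan_in below 0.035 m and linear speed of clip below 0.03 m/s); the robot touches nothing.
It fails at once if the gripper touches the clip (contact force between the fingers and clip above 1 N).
It also fails if it takes over 51 s, if anything falls off the work surface, if the arm or the gripper's body presses on something with over 40 N, if the wrist force passes 120 N, or if a joint passes its speed limit or range.

ROBOT

A 7-joint arm with a two-finger parallel gripper is mounted at the origin on the work surface. World frame = base frame: x ahead of the robot, y to its left, z up, the work surface at z = 0. Lengths are in m, angles in rad, forces in N, time in s.
With the tool pointing down it reaches from about 0.425 to 0.875 m from the base axis. Payload 4.7 kg.
Tool frame: the origin (TCP) lies midway between the tips of the shut fingers; the grasp point (between the pads) lies 19 mm behind it (bot.grasp_offset is the z of the grasp point in the tool frame, in m); z points along the fingers, y is the direction in which the jaws open and shut (so a half turn about z gives the same grasp; the last joint's range is limited). The gripper opens to 85 mm and grips with 20 to 120 N. Pads are 22 mm wide; open, the fingers measure 114 mm over their backs; the gripper's body (76 mm by 85 mm) begins 54 mm behind the grasp point. The pads swing forward as they close: fully open they stand 13 mm farther back than shut.
Start: joints at [1.226, 0.321, -0.07, 1.45, 0.023, 1.371, -0.057], TCP at [0.228, -0.609, 0.231] pointing down, gripper open.
Joint ranges: [-2.86, 2.86], [-0.3, 2.09], [-1.38, 1.24], [0.06, 2.45], [-1.56, 4.7], [0.09, 2.05], [-2.69, 2.69]. Speed limits (rad/s): [2.57, 2.57, 3.14, 3.14, 3.14, 3.14, 3.14].

INTERFACE

Orientations are given as a unit quaternion [x, y, z, w].
In Python, from plant import bot gives the robot as it stands. The module is installed in compiled form; this text tells all that it offers.
- The arm moves only by the tool send_rows, never from a script. Its argument "moves" is a list of rows, each a list of 3 entries, a list of its own where there are three numbers: the shift along the tool's x, y, z in m, then the turn, a rotation vector about the tool's x, y, z in degrees, then the opening, from -1 (shut) to 1 (fully open). A call has 1 to 8 rows; each row shifts and turns the commanded pose from where the row before left it, along the tool's axes as they then stand; what a row does not reach is not made up. A row lasts 1/12 s, in which the tool goes at most 41.7 mm and 7.16 degrees, less where a joint would pass 70% of its speed; a pose out of reach is approached as far as the arm can. A call is refused whole if a number of a shift passes 0.0417 or a number of a turn 7.16, either way. A call with a gripper value outside its range is refused whole. The fingers move at their own pace and stop on an object; the grip force is fixed at half the most. Time passes only in rows, so rows that do not move let the fingers close. It gives the time, the measured TCP pose, the force and the opening at its end, in the units of the state.
- bot.observe(): the state, without advancing time (a new reading comes with each control period).
- bot.capture(name): name is "side" or "top" or "wrist"; returns a dict with "color" (400x640x3 uint8, blue, green, red), "fovy" (degrees; the focal length in pixels is half the picture's height over the tangent of half this angle, whatever the lens; pixels are square), "cx", "cy" (the principal point, pixels), "dist_coeffs" ([k1, k2, p1, p2, k3] as OpenCV has them; the pictures are not rectified), "eye" and "rotation" of the camera in the world; the wrist camera has in their place "mount" (4x4, takes a point from camera to tool coordinates, whose origin is the TCP and whose axes are the flange's). Camera axes: x right, y down, z forward; pixel columns grow to the right and rows downward; lengths in m; the calibration is good to about 2 mm. A picture is of the moment at which its call begins: read the wrist's pose just before it. There is no depth.
- bot.finish_job(): hands the job in, once; it reports no verdict.
The state is a dict: "t": time; "joints": joint angles; "joint_vel": joint speeds; "tau": joint torques, N m; "tcp_pos": TCP position; "orientation": TCP orientation; "force": force on the tool from outside, world axes, zero at the start; "ft_torque": the same for the moment, N m; "gripper_width": finger opening in m.
Only numpy, scipy, OpenCV 4.12 (cv2) and the standard library are available. Lean on these libraries where they do the work, as an engineer would, in place of code of your own. Each camera call takes 0.05 s, during which the arm holds its last target.

## Working session

There is one attempt and no reset: what is moved stays moved. The work goes in short steps, Python scripts to look and compute and a tool call to move; the robot and the scene stay as the last step left them, time stands still between calls to the robot, and variables do not carry over. Pictures are saved under pics/ and viewed, and the job is handed in when it is done.

Besides the shell and the picture viewer there is one more tool, called after "Emit:" by a JSON object that holds its "fn" and its "kwargs". send_rows: Moves the arm, as the interface text tells. Its arguments: {"type":"object","properties":{"moves":{"type":"array","items":{"type":"array"}}},"required":["moves"]}

```bash
mkdir -p pics
cat > h.py <<'E'
import numpy as np, cv2
from plant import bot
from scipy.spatial.transform import Rotation as R
def snap(n,f):
    s=bot.observe(); c=bot.capture(n); 
    if n=="wrist":
        T=np.eye(4);T[:3,:3]=R.from_quat(s["orientation"]).as_matrix();T[:3,3]=s["tcp_pos"]
        M=T@np.array(c["mount"]); c["eye"]=M[:3,3];c["rotation"]=M[:3,:3]
    c={k:(np.array(v) if not np.isscalar(v) else v) for k,v in c.items()}
    cv2.imwrite(f"pics/{f}.png",c["color"]); np.save(f"pics/{f}.npy",c,allow_pickle=True); return c
def load(f): return np.load(f"pics/{f}.npy",allow_pickle=True).item()
def K(c):
    f=200/np.tan(np.radians(c["fovy"])/2); return np.array([[f,0,c["cx"]],[0,f,c["cy"]],[0,0,1.]])
def ray(c,uv):
    p=cv2.undistortPoints(np.array(uv,float).reshape(-1,1,2),K(c),np.array(c["dist_coeffs"],float)).reshape(-1,2)
    return np.c_[p,np.ones(len(p))]@np.array(c["rotation"]).T
def onz(c,uv,z):
    d=ray(c,uv); e=np.array(c["eye"]); return e+d*((z-e[2])/d[:,2])[:,None]
def proj(c,P):
    Rm=np.array(c["rotation"]).T; t=-Rm@np.array(c["eye"])
    return cv2.projectPoints(np.array(P,float).reshape(-1,1,3),cv2.Rodrigues(Rm)[0],t,K(c),np.array(c["dist_coeffs"],float))[0].reshape(-1,2)
E
python3 - <<'E'
from h import *
np.set_printoptions(precision=4,suppress=True)
for n in("side","top","wrist"):
    c=snap(n,n+"0"); print(n,c["fovy"],c["cx"],c["cy"],c["dist_coeffs"],c["eye"],c["rotation"].tolist())
print(bot.observe())
E
```

```text
side 52.0856852179334 320.93097729888916 196.87803544861177 [0.0017 0.     0.     0.     0.    ] [ 0.0716 -0.5213  0.5661] [0.8490698120313953, -0.3122345233695139, 0.13684465121033945, -0.4035636234205258]
top 47.832550491617866 323.4938771748573 197.72981120724376 [0.0439 0.     0.     0.     0.    ] [ 0.3007 -0.0535  1.1153] [-0.699166315304056, 0.7113103319513857, -0.05233754462757738, 0.04964732244255606]
wrist 62.05857274529832 312.27322853558485 202.0034365488153 [-0.0259  0.      0.      0.      0.    ] [ 0.2953 -0.5814  0.3733] [[0.35160271333740445, -0.8957691675881952, -0.2719800183324554], [-0.936145888072612, -0.337220972363651, -0.09956350758611451], [-0.0025314459329795233, 0.28961977521650945, -0.9571384317772548]]
{'t': 0.15, 'joints': array([ 1.2261,  0.3216, -0.0701,  1.4514,  0.0225,  1.3708, -0.0569]), 'joint_vel': array([ 0.0012, -0.003 ,  0.0001, -0.0035, -0.0001,  0.0006,  0.0006]), 'tau': array([ -0.0004, -49.4098,  -0.3832, -31.4687,   0.0129,   0.0083,
         0.    ]), 'tcp_pos': array([ 0.2281, -0.6082,  0.2305]), 'orientation': array([ 0.9839,  0.1785, -0.0001, -0.0007]), 'force': array([ 0.6609,  0.2517, -0.2497]), 'ft_torque': array([0.0284, 0.05  , 0.0017]), 'gripper_width': 0.08556895026289114}
```

```bash
sed -i 's/    cv2.imwrite(f"pics/    if np.size(c["rotation"])==4: c["rotation"]=R.from_quat(c["rotation"]).as_matrix()\n    cv2.imwrite(f"pics/' h.py
python3 - <<'E'
from h import *
for n in("side","top"):
    c=load(n+"0"); c["rotation"]=R.from_quat(c["rotation"]).as_matrix(); np.save(f"pics/{n}0.npy",c,allow_pickle=True); print(n,c["rotation"])
E
```

```text
side [[ 0.76756629 -0.41976677  0.48439432]
 [-0.64066886 -0.47929201  0.59985213]
 [-0.01963167 -0.77076263 -0.63681989]]
top [[-0.01740321 -0.98945161  0.1438146 ]
 [-0.99984529  0.01685449 -0.005033  ]
 [ 0.00255599 -0.14387994 -0.98959185]]
```

View pics/top0.png

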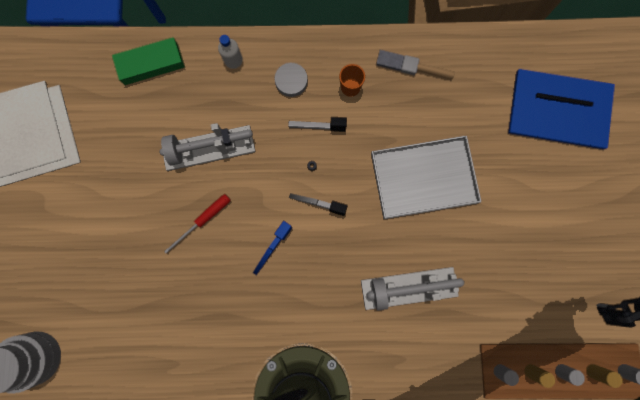

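View pics/side0.png

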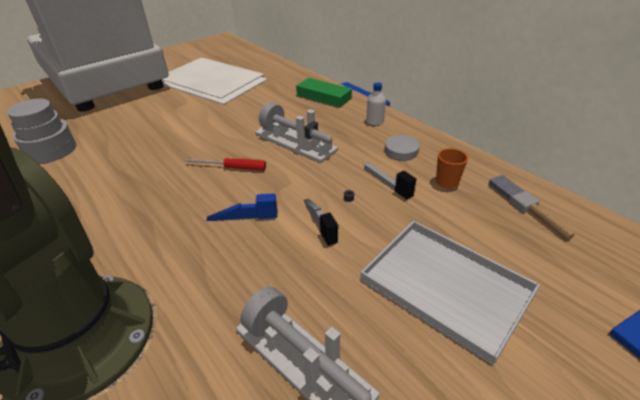

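View pics/wrist0.png

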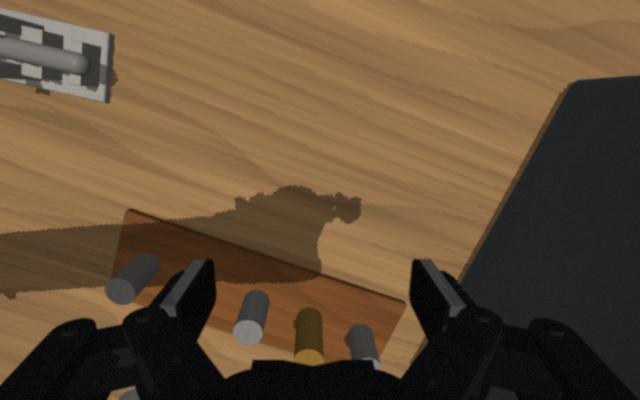

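Run:
```python
from h import *
t=load("top0")["color"];s=load("side0")["color"]
a=cv2.resize(t[100:230,150:360],None,fx=3.8,fy=3.8,interpolation=cv2.INTER_CUBIC)
b=cv2.resize(s[90:250,240:430],None,fx=3.7,fy=3.7,interpolation=cv2.INTER_CUBIC)
cv2.imwrite("pics/a.png",a);cv2.imwrite("pics/b.png",b)
```

```text
(no output)
```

View pics/a.png

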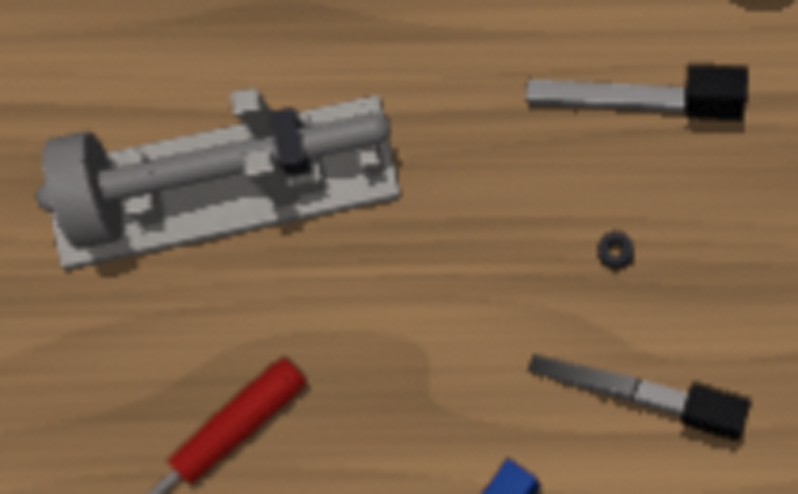

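View pics/b.png

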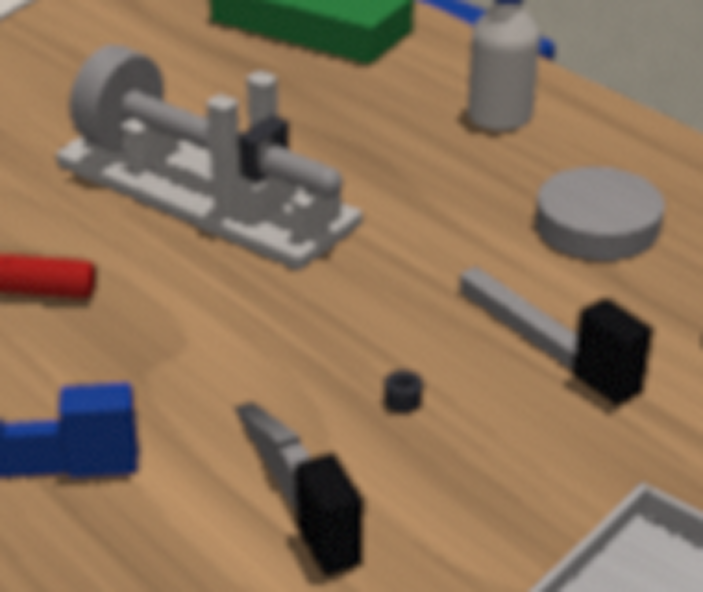

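Run:
```python
from h import *
t=load("top0")["color"]
def z(im,x0,y0,x1,y1,f,n):
    g=np.clip(im[y0:y1,x0:x1].astype(float)*1.6,0,255).astype(np.uint8)
    cv2.imwrite(f"pics/{n}.png",cv2.resize(g,None,fx=f,fy=f,interpolation=cv2.INTER_NEAREST))
z(t,285,185,355,225,11,"zw"); z(t,158,115,260,175,7.8,"zs"); z(t,365,130,485,222,6,"zp")
```

```text
(no output)
```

View pics/zw.png

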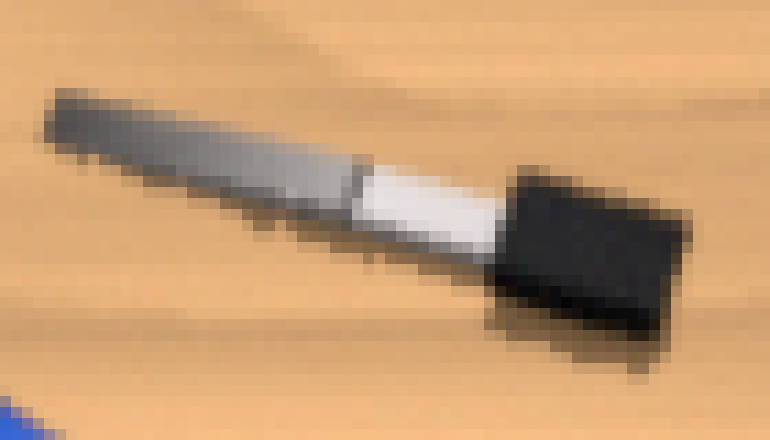

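View pics/zs.png

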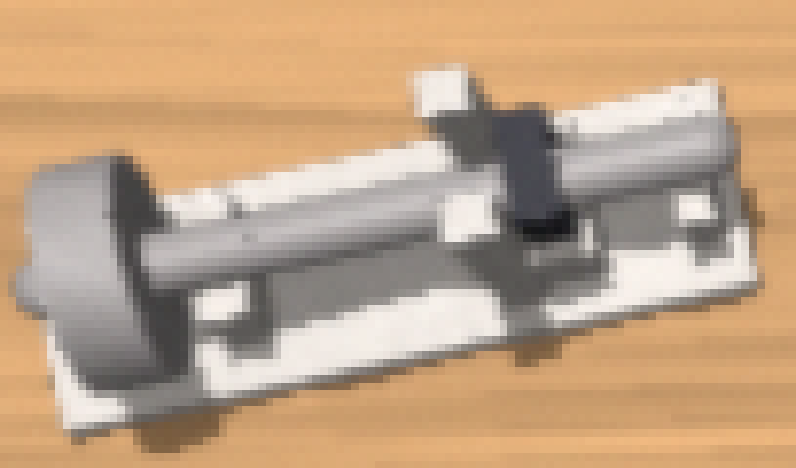

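View pics/zp.png

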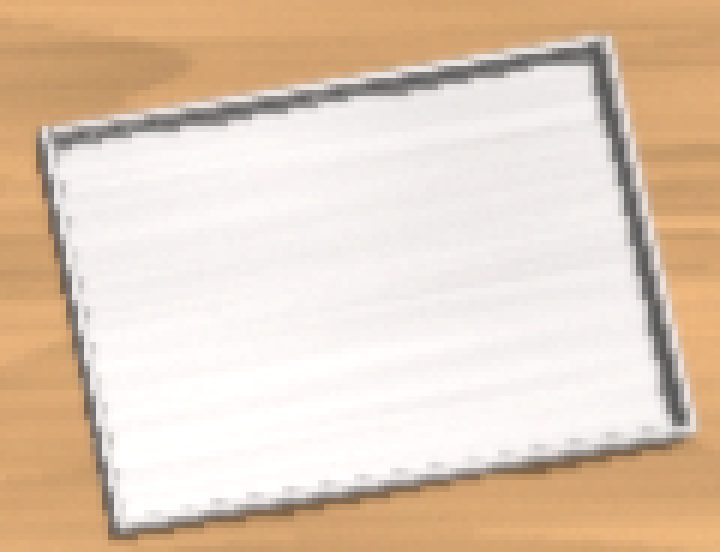

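Run:
```python
from h import *
from scipy.optimize import least_squares
np.set_printoptions(precision=4,suppress=True)
c=load("top0")
def un(p,x0,y0,f): return np.array(p,float)/f+[x0,y0]-.5
# wedge
W=un([[525,175],[690,222],[658,318],[499,268],[52,92],[44,140],[362,168],[350,220]],285,185,11)
# model pts relative to grip on table (z abs)
M=np.array([[20,-12,50],[-20,-12,50],[-20,12,50],[20,12,50],[126,-6,3],[126,6,3],[54,-6,33],[54,6,33]])/1000.
print(onz(c,W[:4],.05))
def tf(q,M): 
    r=R.from_euler('z',q[2]).as_matrix(); return M@r.T+[q[0],q[1],0]
best=None
for y0 in(0,1.57,3.14,-1.57):
    s=least_squares(lambda q:(proj(c,tf(q,M))-W).ravel(),[*onz(c,W[:4],.05).mean(0)[:2],y0],loss='soft_l1')
    if best is None or s.cost<best.cost:best=s
print("wedge",best.x,np.degrees(best.x[2]),best.cost);print(proj(c,tf(best.x,M))-W)
# stand
rod=un([[160,260],[340,222],[600,165],[735,140]],158,115,7.8)
P=onz(c,rod,.05);print(P)
up=un([[413,68],[465,68],[470,112],[420,115],[440,195],[493,195],[496,240],[445,240]],158,115,7.8)
print(onz(c,up,.095))
cl=un([[492,112],[550,108],[562,205],[510,212]],158,115,7.8); print("clip",onz(c,cl,.073),onz(c,cl,.073).mean(0))
pan=un([[42,132],[608,40],[692,430],[115,532]],365,130,6); Q=onz(c,pan,.022);print("pan",Q,Q.mean(0),np.linalg.norm(np.diff(Q,axis=0),axis=1))
e=P[-1];d=P[0]-e;d/=np.linalg.norm(d);print("stand org",e+.062*d,np.degrees(np.arctan2(d[1],d[0])))
```

```text
[[ 0.4487 -0.0796  0.05  ]
 [ 0.4378 -0.1152  0.05  ]
 [ 0.417  -0.1077  0.05  ]
 [ 0.4285 -0.0736  0.05  ]]
wedge [ 0.4326 -0.0939  1.2699] 72.76262041511109 2.0032942458814316
[[-0.5417 -0.5545]
 [ 0.5952 -0.1701]
 [ 0.7536  0.7268]
 [-0.975   0.5858]
 [ 0.5875  0.1195]
 [-0.0828  0.3249]
 [-0.0317 -0.4781]
 [-0.337  -0.4921]]
[[0.583  0.2897 0.05  ]
 [0.5944 0.2347 0.05  ]
 [0.6115 0.1547 0.05  ]
 [0.6189 0.1128 0.05  ]]
[[0.629  0.2018 0.095 ]
 [0.6288 0.1863 0.095 ]
 [0.6152 0.1846 0.095 ]
 [0.6144 0.1995 0.095 ]
 [0.5898 0.1932 0.095 ]
 [0.5896 0.1775 0.095 ]
 [0.5758 0.1764 0.095 ]
 [0.576  0.1915 0.095 ]]
clip [[0.6219 0.1831 0.073 ]
 [0.6229 0.1655 0.073 ]
 [0.5924 0.1616 0.073 ]
 [0.5904 0.1773 0.073 ]] [0.6069 0.1719 0.073 ]
pan [[ 0.5736 -0.1804  0.022 ]
 [ 0.6083 -0.4159  0.022 ]
 [ 0.4446 -0.4398  0.022 ]
 [ 0.4068 -0.2045  0.022 ]] [ 0.5083 -0.3101  0.022 ] [0.2381 0.1654 0.2383]
stand org [0.6066 0.1736 0.05  ] 101.45257400932763
```

Emit:
{"fn": "send_rows", "kwargs": {"moves": [[[0, 0, 0], [0, 0, -6.5], 1], [[0, 0, 0], [0, 0, -6.5], 1], [[0, 0, 0], [0, 0, -6.5], 1], [[0, 0, 0], [0, 0, -6.5], 1], [[0, 0, 0], [0, 0, -6.5], 1], [[0, 0, 0], [0, 0, -6.5], 1], [[0, 0, 0], [0, 0, -6.5], 1], [[0, 0, 0], [0, 0, -6.5], 1]]}}

```text
t: 0.82
tcp_pos: [0.2281, -0.6084, 0.2308]
orientation: [0.804, 0.594, 0.0, -0.0]
force: [-1.0, 0.1, -0.4]
gripper_width: 0.085
```

```bash
cat >> h.py <<'E'
def to(p,yaw=None):
    s=bot.observe(); r=R.from_quat(s["orientation"]); X=r.as_matrix()
    d=np.array(p)-s["tcp_pos"]; psi=np.degrees(np.arctan2(X[1,0],X[0,0]))
    print("tcp",s["tcp_pos"].round(4),"yaw",round(psi,2),"tilt",np.degrees(X[2,:2]).round(2),"shift(tool mm)",(X.T@d*1000).round(1),"w",round(s["gripper_width"],4),"t",round(s["t"],2),"F",s["force"].round(1),"q",s["joints"].round(2))
    if yaw is not None: print("turn z",round(-(yaw-psi),2))
E
python3 - <<'E'
from h import *
to([.4326,-.0939,.15],72.76)
E
```

```text
tcp [ 0.2281 -0.6084  0.2308] yaw 72.88 tilt [ 0.03 -0.03] shift(tool mm) [551.9  44.   81.2] w 0.085 t 0.82 F [-1.   0.1 -0.4] q [ 1.32  0.33 -0.19  1.45  0.06  1.37  0.83]
turn z 0.12
```

Emit:
{"fn": "send_rows", "kwargs": {"moves": [[[0.028, 0.0027, 0], [0, 0, 0], 1], [[0.028, 0.0027, 0], [0, 0, 0], 1], [[0.028, 0.0027, 0], [0, 0, 0], 1], [[0.028, 0.0027, 0], [0, 0, 0], 1], [[0.028, 0.0027, 0], [0, 0, 0], 1], [[0.028, 0.0027, 0], [0, 0, 0], 1], [[0.028, 0.0027, 0], [0, 0, 0], 1], [[0.028, 0.0027, 0], [0, 0, 0], 1]]}}

```text
t: 1.48
tcp_pos: [0.3162, -0.3999, 0.2311]
orientation: [0.806, 0.592, -0.0, -0.0]
force: [0.9, 0.5, -0.3]
gripper_width: 0.0855
```

Emit:
{"fn": "send_rows", "kwargs": {"moves": [[[0.028, 0.0027, 0], [0, 0, 0], 1], [[0.028, 0.0027, 0], [0, 0, 0], 1], [[0.028, 0.0027, 0], [0, 0, 0], 1], [[0.028, 0.0027, 0], [0, 0, 0], 1], [[0.028, 0.0027, 0], [0, 0, 0], 1], [[0.028, 0.0027, 0], [0, 0, 0], 1], [[0.028, 0.0027, 0], [0, 0, 0], 1], [[0, 0, 0], [0, 0, 0], 1]]}}

```text
t: 2.15
tcp_pos: [0.3952, -0.2142, 0.2315]
orientation: [0.804, 0.595, 0.001, -0.0]
force: [0.3, 0.3, -0.9]
gripper_width: 0.085
```

Run:
```python
from h import *
to([.4326,-.0939,.15],72.76)
c=snap("wrist","w1"); print(proj(c,[[.4326,-.0939,.05]]))
```

```text
tcp [ 0.3952 -0.2142  0.2315] yaw 73.04 tilt [0.09 0.03] shift(tool mm) [125.9   0.6  81.7] w 0.085 t 2.15 F [ 0.3  0.3 -0.9] q [ 1.   -0.1  -0.52  1.9  -0.05  1.33  0.2 ]
turn z 0.28
[[315.52142035  42.3190521 ]]
```

View pics/w1.png

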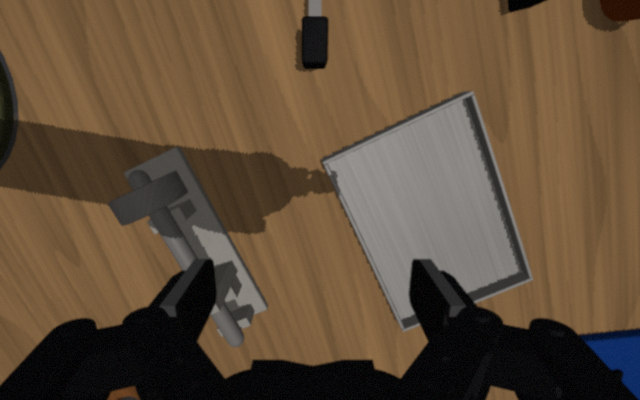

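Emit:
{"fn": "send_rows", "kwargs": {"moves": [[[0.025, 0, 0.01], [0, 0, 0], 1], [[0.025, 0, 0.01], [0, 0, 0], 1], [[0.025, 0, 0.01], [0, 0, 0], 1], [[0.025, 0, 0.01], [0, 0, 0], 1], [[0.026, 0, 0.01], [0, 0, 0], 1], [[0, 0, 0.02], [0, 0, 0], 1], [[0, 0, 0.02], [0, 0, 0], 1], [[0, 0, 0], [0, 0, 0], 1]]}}

```text
t: 2.87
tcp_pos: [0.4277, -0.0999, 0.1379]
orientation: [0.806, 0.592, -0.002, -0.003]
force: [-1.3, -1.0, -0.2]
gripper_width: 0.0857
```

Run:
```python
from h import *
to([.4326,-.0939,.010],72.76)
c=snap("wrist","w2")
M=np.array([[20,-12,50],[-20,-12,50],[-20,12,50],[20,12,50],[126,-6,3],[126,6,3],[54,-6,33],[54,6,33]])/1000.
r=R.from_euler('z',1.2699).as_matrix(); P=M@r.T+[.4326,-.0939,0]
im=c["color"].copy()
for p in proj(c,P): cv2.circle(im,tuple(int(v) for v in p),2,(0,0,255),-1)
cv2.imwrite("pics/w2o.png",im)
```

```text
tcp [ 0.4277 -0.0999  0.1379] yaw 72.55 tilt [ 0.01 -0.37] shift(tool mm) [  7.2   3.7 127.9] w 0.0857 t 2.87 F [-1.3 -1.  -0.2] q [ 0.88 -0.04 -0.69  2.04 -0.03  1.14 -0.1 ]
turn z -0.21
```

View pics/w2o.png

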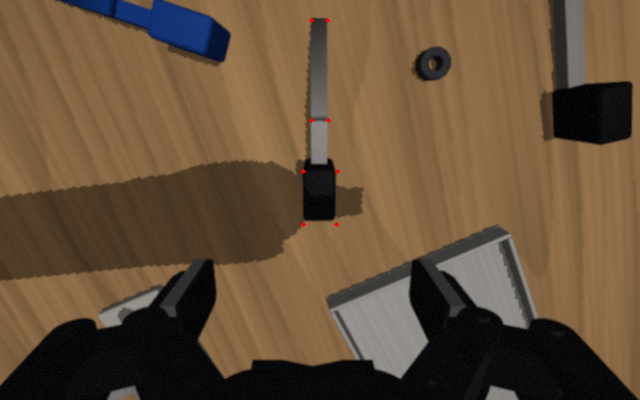

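Emit:
{"fn": "send_rows", "kwargs": {"moves": [[[0.004, 0.002, 0.01], [0, 0, 0], 1], [[0.004, 0.002, 0.02], [0, 0, 0], 1], [[0, 0, 0.02], [0, 0, 0], 1], [[0, 0, 0.02], [0, 0, 0], 1], [[0, 0, 0.02], [0, 0, 0], 1], [[0, 0, 0.01], [0, 0, 0], 1], [[0, 0, 0], [0, 0, 0], 1], [[0, 0, 0], [0, 0, 0], 1]]}}

```text
t: 3.58
tcp_pos: [0.4372, -0.0936, 0.0417]
orientation: [0.806, 0.592, 0.0, -0.0]
force: [-0.2, -0.2, 1.3]
gripper_width: 0.0853
```

Run:
```python
from h import *
to([.4326,-.0939,.010],72.76)
c=snap("wrist","w3")
M=np.array([[20,-12,50],[-20,-12,50],[-20,12,50],[20,12,50],[126,-6,3],[126,6,3],[54,-6,33],[54,6,33]])/1000.
r=R.from_euler('z',1.2699).as_matrix(); P=M@r.T+[.4326,-.0939,0]
im=c["color"].copy()
for p in proj(c,P): cv2.circle(im,tuple(int(v) for v in p),2,(0,0,255),-1)
cv2.imwrite("pics/w3o.png",im)
```

```text
tcp [ 0.4372 -0.0936  0.0417] yaw 72.54 tilt [0.02 0.01] shift(tool mm) [-1.6 -4.3 31.7] w 0.0853 t 3.58 F [-0.2 -0.2  1.3] q [ 0.83  0.13 -0.71  2.12  0.11  0.92 -0.24]
turn z -0.22
```

View pics/w3o.png

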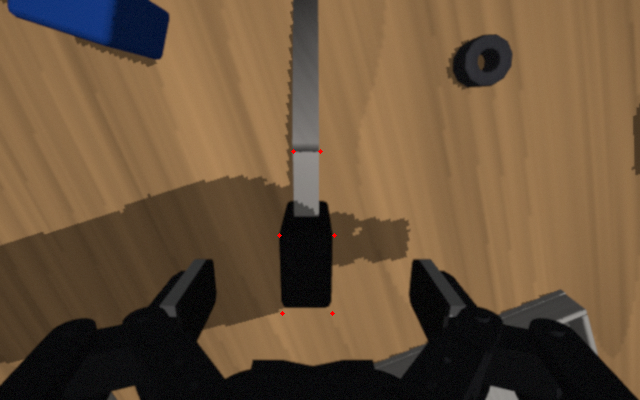

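Emit:
{"fn": "send_rows", "kwargs": {"moves": [[[0, -0.004, 0.01], [0, 0, 0], 1], [[0.001, 0, 0.01], [0, 0, 0], 1], [[0, 0, 0.011], [0, 0, 0], 1], [[0, 0, 0], [0, 0, 0], 1], [[0, 0, 0], [0, 0, 0], 1]]}}

```text
t: 4.05
tcp_pos: [0.4324, -0.0909, 0.0094]
orientation: [0.806, 0.592, -0.0, -0.001]
force: [-0.3, 0.5, 0.5]
gripper_width: 0.0853
```

Emit:
{"fn": "send_rows", "kwargs": {"moves": [[[0, 0, 0], [0, 0, 0], 0], [[0, 0, 0], [0, 0, 0], -1], [[0, 0, 0], [0, 0, 0], -1], [[0, 0, 0], [0, 0, 0], -1], [[0, 0, 0], [0, 0, 0], -1], [[0, 0, 0], [0, 0, 0], -1], [[0, 0, 0], [0, 0, 0], -1], [[0, 0, 0], [0, 0, 0], -1]]}}

```text
t: 4.72
tcp_pos: [0.4337, -0.0915, 0.0107]
orientation: [0.806, 0.592, 0.0, 0.0]
force: [-0.3, 0.4, 3.9]
gripper_width: 0.0232
```

Run:
```python
from h import *
to([.4326,-.0939,.15],72.76)
```

```text
tcp [ 0.4337 -0.0915  0.0107] yaw 72.56 tilt [-0.01  0.06] shift(tool mm) [  -2.7   -0.2 -139.3] w 0.0232 t 4.72 F [-0.3  0.4  3.9] q [ 0.81  0.19 -0.7   2.15  0.16  0.85 -0.29]
turn z -0.2
```

Emit:
{"fn": "send_rows", "kwargs": {"moves": [[[0, 0, -0.01], [0, 0, 0], -1], [[0, 0, -0.02], [0, 0, 0], -1], [[0, 0, -0.02], [0, 0, 0], -1], [[0, 0, -0.02], [0, 0, 0], -1], [[0, 0, -0.02], [0, 0, 0], -1], [[0, 0, -0.02], [0, 0, 0], -1], [[0, 0, -0.02], [0, 0, 0], -1], [[0, 0, -0.02], [0, 0, 0], -1]]}}

```text
t: 5.38
tcp_pos: [0.4324, -0.0908, 0.1613]
orientation: [0.806, 0.592, -0.0, -0.0]
force: [0.7, -0.7, -1.5]
gripper_width: 0.0233
```

Run:
```python
from h import *
to([.647,-.0235,.17],101.5)
snap("wrist","w4")
```

```text
tcp [ 0.4324 -0.0908  0.1613] yaw 72.6 tilt [-0.01 -0.05] shift(tool mm) [128.4 184.6  -8.9] w 0.0233 t 5.38 F [ 0.7 -0.7 -1.5] q [ 0.88 -0.06 -0.7   2.01 -0.04  1.18 -0.11]
turn z -28.9
```

View pics/w4.png

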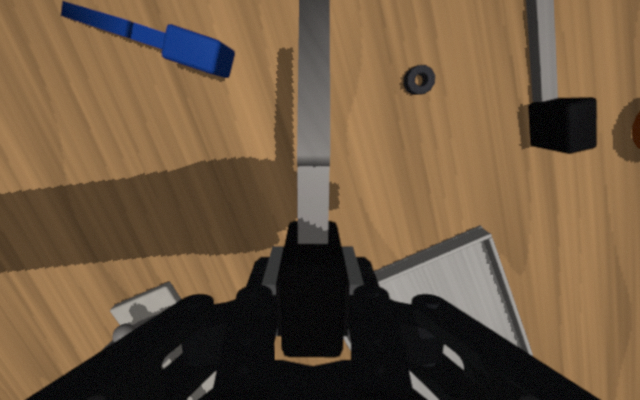

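Emit:
{"fn": "send_rows", "kwargs": {"moves": [[[0.016, 0.023, -0.005], [0, 0, 0], -1], [[0.016, 0.023, -0.005], [0, 0, 0], -1], [[0.016, 0.023, 0], [0, 0, 0], -1], [[0.016, 0.023, 0], [0, 0, 0], -1], [[0.016, 0.023, 0], [0, 0, 0], -1], [[0.016, 0.023, 0], [0, 0, 0], -1], [[0.016, 0.023, 0], [0, 0, 0], -1], [[0.016, 0.023, 0], [0, 0, 0], -1]]}}

```text
t: 6.1
tcp_pos: [0.6476, -0.024, 0.1692]
orientation: [0.806, 0.592, -0.001, -0.001]
force: [0.5, -0.4, -1.8]
gripper_width: 0.0237
```

Emit:
{"fn": "send_rows", "kwargs": {"moves": [[[0, 0, 0], [0, 0, -4.8], -1], [[0, 0, 0], [0, 0, -4.8], -1], [[0, 0, 0], [0, 0, -4.8], -1], [[0, 0, 0], [0, 0, -4.8], -1], [[0, 0, 0], [0, 0, -4.8], -1], [[0, 0, 0], [0, 0, -4.8], -1], [[0, 0, 0], [0, 0, 0], -1], [[0, 0, 0], [0, 0, 0], -1]]}}

```text
t: 6.77
tcp_pos: [0.6466, -0.0244, 0.1697]
orientation: [0.635, 0.773, -0.0, -0.001]
force: [-0.6, 0.2, -1.6]
gripper_width: 0.0228
```

Run:
```python
from h import *
to([.647,-.0235,.17],101.5)
for n in("wrist","top","side"): snap(n,n+"5")
```

```text
tcp [ 0.6466 -0.0244  0.1697] yaw 101.23 tilt [ 0.03 -0.07] shift(tool mm) [ 0.8  0.6 -0.3] w 0.0228 t 6.77 F [-0.6  0.2 -1.6] q [ 0.62  0.48 -0.84  1.51  0.36  1.31 -0.06]
turn z -0.27
```

View pics/wrist5.png

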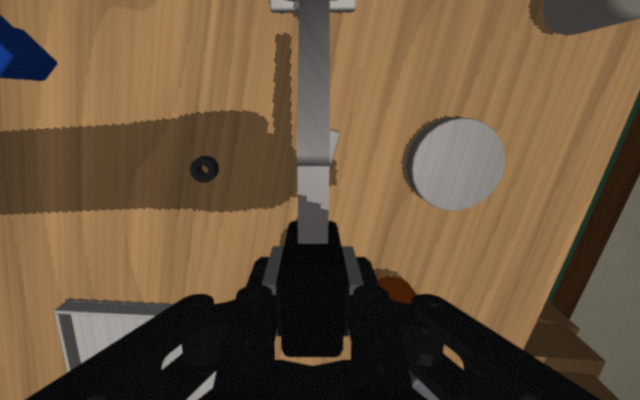

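View pics/top5.png

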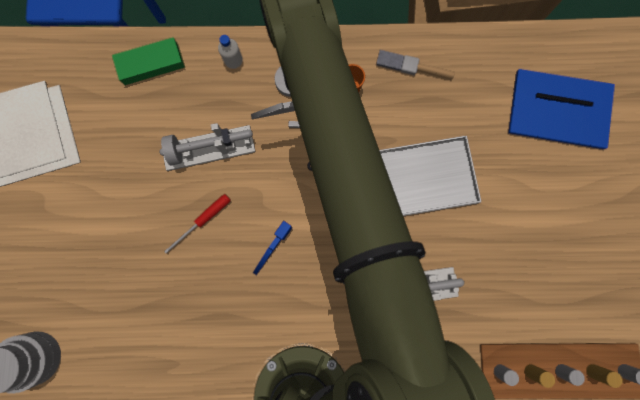

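View pics/side5.png

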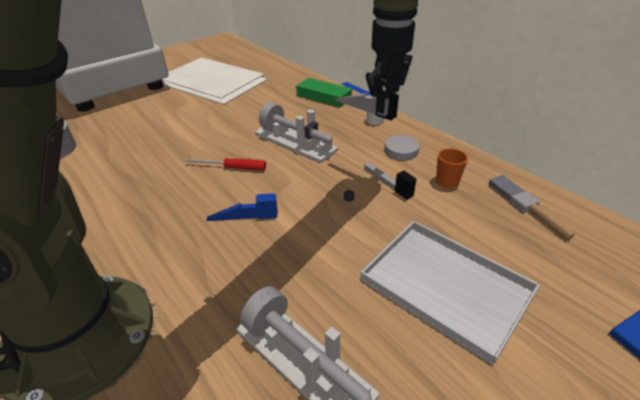

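Run:
```python
from h import *
np.set_printoptions(precision=4,suppress=True)
c=load("top0")
un=lambda p:np.array(p,float)/7.8+[158,115]-.5
for p,z in(([[65,432],[760,288]],.005),([[160,190],[715,85]],.008),([[160,235],[735,110]],.055),([[160,285],[735,172]],.05)):
    P=onz(c,un(p),z);d=P[0]-P[1];print(P[:, :2].tolist(),np.degrees(np.arctan2(d[1],d[0])))
w=load("wrist5")
P=onz(w,[[298,164],[330,164],[300,20],[327,20]],.1697-.0107+.033);print(P)
# in tool
s=R.from_euler('xyz',[0,0,0])
ps=np.radians(101.23);X=np.array([np.cos(ps),np.sin(ps)]);Y=np.array([np.sin(ps),-np.cos(ps)])
D=P[:,:2]-[.6466,-.0244];print("tool xy",D@X,D@Y)
t=load("top5")["color"]
g=np.clip(t[85:175,155:310].astype(float)*1.6,0,255).astype(np.uint8)
cv2.imwrite("pics/z5.png",cv2.resize(g,None,fx=5,fy=5,interpolation=cv2.INTER_NEAREST))
s=load("side5")["color"]
g=np.clip(s[70:175,245:415].astype(float)*1.6,0,255).astype(np.uint8)
cv2.imwrite("pics/zs5.png",cv2.resize(g,None,fx=4.7,fy=4.7,interpolation=cv2.INTER_CUBIC))
```

```text
[[0.5388979033812342, 0.3328093066565919], [0.5829056249338733, 0.11157937648984048]] 101.25058605500702
[[0.6173197983969438, 0.3038588665981586], [0.6499279427149458, 0.12589341251584069]] 100.38298456927802
[[0.5896149399994222, 0.28832750539438773], [0.6269942550297152, 0.11204935668453064]] 101.97208284473503
[[0.5751101033740446, 0.2895311518883584], [0.6086118557503326, 0.11276053902474412]] 100.73147915127805
[[0.6297 0.0264 0.192 ]
 [0.6412 0.0287 0.192 ]
 [0.6216 0.0735 0.192 ]
 [0.6302 0.0752 0.192 ]]
tool xy [0.0532 0.0532 0.1009 0.1009] [-0.0067  0.0051 -0.0055  0.0034]
```

View pics/z5.png

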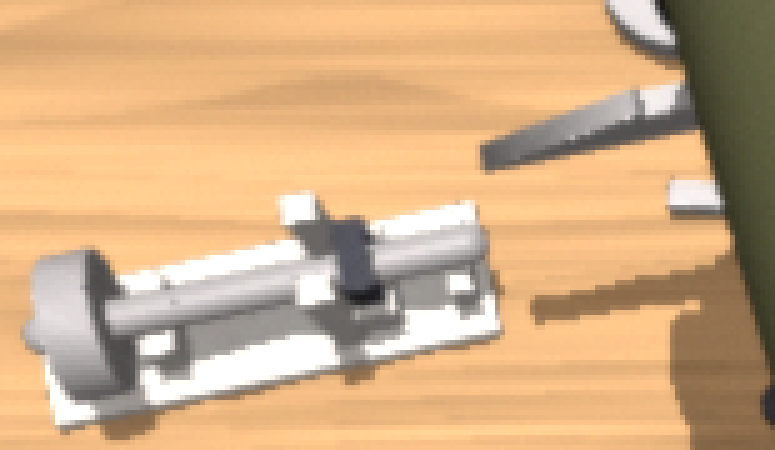

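View pics/zs5.png

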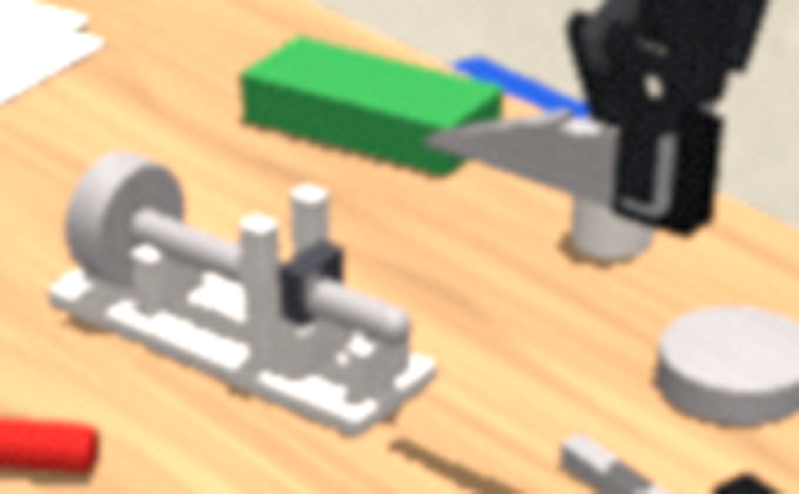

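Run:
```python
from h import *
np.set_printoptions(precision=4,suppress=True)
t=load("top5");s=load("side5")
ps=np.radians(101.23);X=np.array([np.cos(ps),np.sin(ps),0])
u=.1697-.0107
tip=np.array([.6466,-.0244,0])+X*.126+[0,0,u+.0015]; pk=np.array([.6466,-.0244,0])+X*.054+[0,0,u+.033]
print("pred tip",tip,proj(t,tip),proj(s,tip),"peak",proj(t,pk),proj(s,pk))
a=np.array([483,158])/5+[155,85]-.5; b=np.array([428,140])/4.7+[245,70]-.5
pb=np.array([565,113])/4.7+[245,70]-.5
print(a,b,pb)
A=[];B=[]
for c,p in((t,a),(s,b)):
    d=ray(c,[p])[0];d/=np.linalg.norm(d);N=np.eye(3)-np.outer(d,d);A.append(N);B.append(N@c["eye"])
print("tri",np.linalg.lstsq(np.vstack(A),np.hstack(B),rcond=None)[0])
o=np.array([.607,.1725,0]);print("start",o-X*.15,"rodend px side",proj(s,o-X*.062+[0,0,.05]),"clip",proj(s,o+[0,0,.072]))
to(o-X*.150+[0,0,.0787],101.2)
```

```text
pred tip [0.6221 0.0992 0.1605] [[250.1172 116.4346]] [[335.9615  98.4281]] peak [[281.0619 104.8149]] [[363.8992  93.7087]]
[251.1 116.1] [335.5638  99.2872] [364.7128  93.5426]
tri [0.6219 0.0981 0.1592]
start [0.6362 0.0254 0.    ] rodend px side [[331.362  139.9776]] clip [[311.072  123.9685]]
tcp [ 0.6469 -0.0244  0.1701] yaw 101.27 tilt [-0.   -0.02] shift(tool mm) [50.9 -0.7 91.4] w 0.0238 t 6.92 F [-0.6 -0.5 -1.8] q [ 0.62  0.48 -0.84  1.51  0.36  1.31 -0.06]
turn z 0.07
```

Emit:
{"fn": "send_rows", "kwargs": {"moves": [[[0.01, 0, 0.011], [0, 0, 0], -1], [[0.01, 0, 0.011], [0, 0, 0], -1], [[0.01, 0, 0.012], [0, 0, 0], -1], [[0.01, 0, 0.012], [0, 0, 0], -1], [[0.011, 0, 0.015], [0, 0, 0], -1], [[0, 0, 0.015], [0, 0, 0], -1], [[0, 0, 0.01], [0, 0, 0], -1], [[0, 0, 0], [0, 0, 0], -1]]}}

```text
t: 7.58
tcp_pos: [0.635, 0.025, 0.0807]
orientation: [0.634, 0.774, -0.002, -0.002]
force: [0.4, 0.1, -0.8]
gripper_width: 0.0236
```

Run:
```python
from h import *
to([.6362,.0254,.0707],101.2)
t=snap("top","top6")["color"];s=snap("side","side6")["color"]
g=np.clip(t[85:175,155:310].astype(float)*1.6,0,255).astype(np.uint8)
cv2.imwrite("pics/z6.png",cv2.resize(g,None,fx=5,fy=5,interpolation=cv2.INTER_NEAREST))
g=np.clip(s[90:175,245:380].astype(float)*1.6,0,255).astype(np.uint8)
cv2.imwrite("pics/zs6.png",cv2.resize(g,None,fx=5.9,fy=5.9,interpolation=cv2.INTER_CUBIC))
```

```text
tcp [0.635  0.025  0.0807] yaw 101.37 tilt [ 0.02 -0.3 ] shift(tool mm) [ 0.2  1.3 10. ] w 0.0236 t 7.58 F [ 0.4  0.1 -0.8] q [ 0.54  0.54 -0.82  1.63  0.42  1.16 -0.18]
turn z 0.17
```

View pics/z6.png

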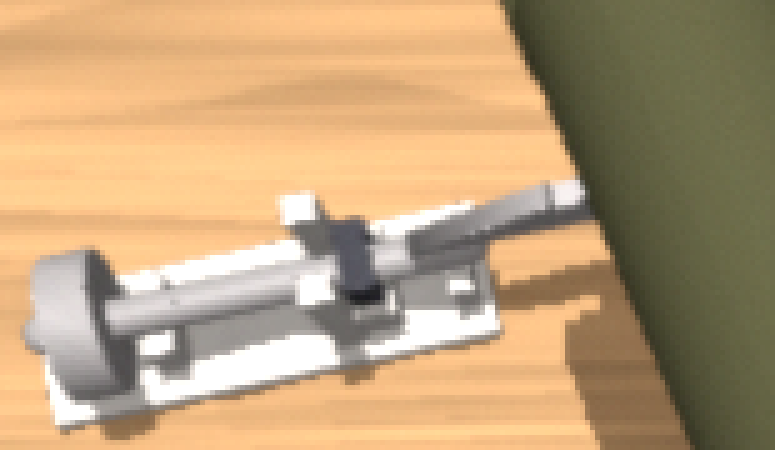

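View pics/zs6.png

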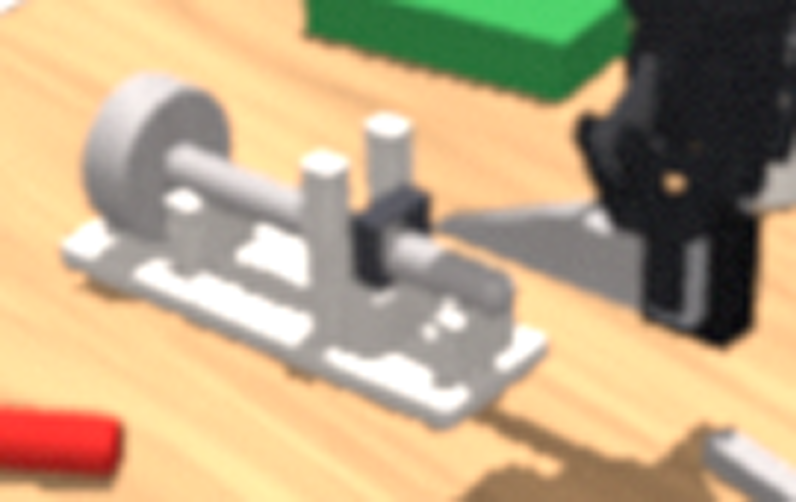

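Emit:
{"fn": "send_rows", "kwargs": {"moves": [[[0, 0.001, 0.003], [0, 0, 0], -1], [[0, 0, 0.003], [0, 0, 0], -1], [[0, 0, 0.002], [0, 0, 0], -1], [[0, 0, 0.001], [0, 0, 0], -1], [[0, 0, 0], [0, 0, 0], -1], [[0, 0, 0], [0, 0, 0], -1]]}}

```text
t: 8.18
tcp_pos: [0.6381, 0.0258, 0.0754]
orientation: [0.634, 0.774, -0.0, 0.0]
force: [-0.3, -0.9, -1.5]
gripper_width: 0.0234
```

Run:
```python
from h import *
to([.6362,.0254,.0707],101.2)
```

```text
tcp [0.6381 0.0258 0.0754] yaw 101.35 tilt [-0.01  0.01] shift(tool mm) [ 0.  -1.9  4.7] w 0.0234 t 8.18 F [-0.3 -0.9 -1.5] q [ 0.54  0.55 -0.81  1.63  0.43  1.15 -0.18]
turn z 0.15
```

Emit:
{"fn": "send_rows", "kwargs": {"moves": [[[0, -0.0015, 0.002], [0, 0, 0.1], -1], [[0, 0, 0.0015], [0, 0, 0], -1], [[0, 0, 0], [0, 0, 0], -1], [[0, 0, 0], [0, 0, 0], -1]]}}

```text
t: 8.52
tcp_pos: [0.6364, 0.0255, 0.0716]
orientation: [0.634, 0.773, -0.0, -0.0]
force: [-0.2, 0.9, -2.0]
gripper_width: 0.0233
```

Run:
```python
from h import *
to([.6362,.0254,.0707],101.2)
s=snap("side","side7")["color"]
g=np.clip(s[90:175,245:380].astype(float)*1.6,0,255).astype(np.uint8)
cv2.imwrite("pics/zs7.png",cv2.resize(g,None,fx=5.9,fy=5.9,interpolation=cv2.INTER_CUBIC))
```

```text
tcp [0.6364 0.0255 0.0716] yaw 101.26 tilt [-0.01 -0.02] shift(tool mm) [-0.  -0.3  0.9] w 0.0233 t 8.52 F [-0.2  0.9 -2. ] q [ 0.54  0.55 -0.81  1.64  0.43  1.14 -0.19]
turn z 0.06
```

View pics/zs7.png

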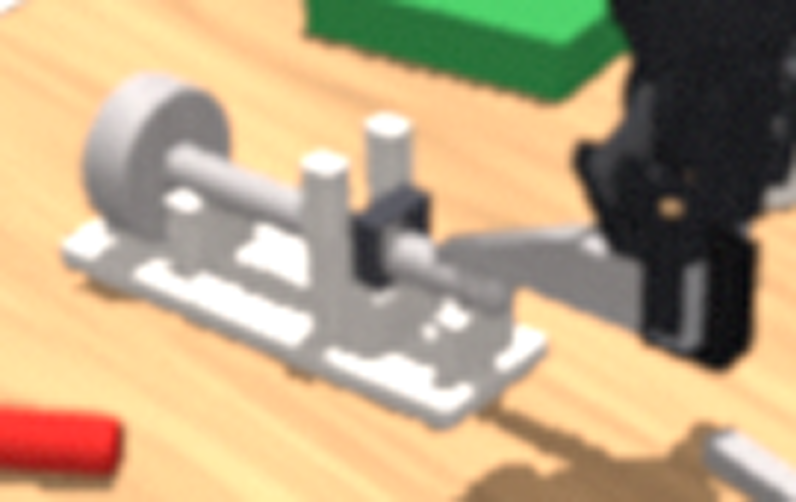

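Emit:
{"fn": "send_rows", "kwargs": {"moves": [[[0.004, 0, 0.0005], [0, 0, 0], -1], [[0.005, 0, 0], [0, 0, 0], -1], [[0.005, 0, 0], [0, 0, 0], -1], [[0.005, 0, 0], [0, 0, 0], -1], [[0.005, 0, 0], [0, 0, 0], -1], [[0.005, 0, 0], [0, 0, 0], -1], [[0.005, 0, 0], [0, 0, 0], -1], [[0, 0, 0], [0, 0, 0], -1]]}}

```text
t: 9.23
tcp_pos: [0.6295, 0.06, 0.0711]
orientation: [0.634, 0.774, -0.0, -0.0]
force: [0.2, 0.3, -3.2]
gripper_width: 0.0236
```

```bash
cat >> h.py <<'E'
O=np.array([.607,.1725,0]);XS=np.array([np.cos(np.radians(101.23)),np.sin(np.radians(101.23)),0])
YS=np.array([-XS[1],XS[0],0])
def st():
    p=bot.observe()["tcp_pos"]-O; print("stand x,y",(p@XS).round(4),(p@YS).round(4))
E
python3 - <<'E'
from h import *
to(O-.036*XS+[0,0,.0707],101.23);st()
s=snap("side","side8")["color"];t=snap("top","top8")["color"]
g=np.clip(s[90:175,245:380].astype(float)*1.6,0,255).astype(np.uint8)
cv2.imwrite("pics/zs8.png",cv2.resize(g,None,fx=5.9,fy=5.9,interpolation=cv2.INTER_CUBIC))
g=np.clip(t[85:175,155:310].astype(float)*1.6,0,255).astype(np.uint8)
cv2.imwrite("pics/z8.png",cv2.resize(g,None,fx=5,fy=5,interpolation=cv2.INTER_NEAREST))
E
```

```text
tcp [0.6295 0.06   0.0711] yaw 101.35 tilt [-0.01 -0.02] shift(tool mm) [78.7  0.   0.4] w 0.0236 t 9.23 F [ 0.2  0.3 -3.2] q [ 0.49  0.54 -0.82  1.65  0.43  1.14 -0.24]
turn z 0.12
stand x,y -0.1147 -0.0001
```

View pics/zs8.png

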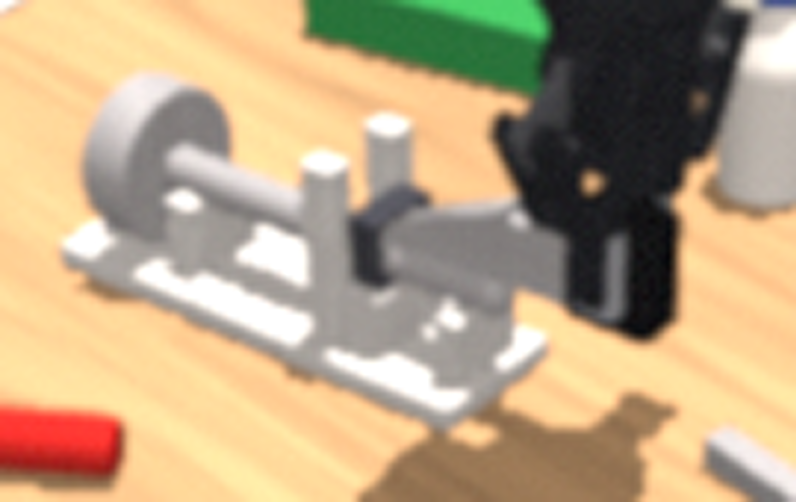

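View pics/z8.png

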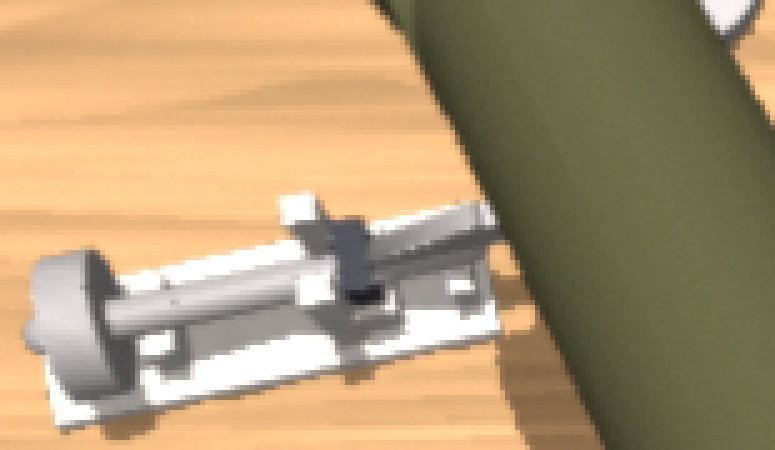

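Emit:
{"fn": "send_rows", "kwargs": {"moves": [[[0.005, 0, 0], [0, 0, 0], -1], [[0.005, 0, 0], [0, 0, 0], -1], [[0.005, 0, 0], [0, 0, 0], -1], [[0.005, 0, 0], [0, 0, 0], -1], [[0.005, 0, 0], [0, 0, 0], -1], [[0.005, 0, 0], [0, 0, 0], -1], [[0.005, 0, 0], [0, 0, 0], -1], [[0.002, 0, 0], [0, 0, 0], -1]]}}

```text
t: 10.0
tcp_pos: [0.6222, 0.0978, 0.0716]
orientation: [0.634, 0.774, 0.001, -0.001]
force: [-0.3, 0.5, -1.7]
gripper_width: 0.0233
```

```bash
cat >> h.py <<'E'
def look(n):
    to(O-.036*XS+[0,0,.0707],101.23);st()
    s=snap("side","side"+n)["color"]
    g=np.clip(s[90:175,245:380].astype(float)*1.6,0,255).astype(np.uint8)
    cv2.imwrite(f"pics/zs{n}.png",cv2.resize(g,None,fx=5.9,fy=5.9,interpolation=cv2.INTER_CUBIC))
E
python3 -c "
from h import *
look('9')"
```

```text
tcp [0.6222 0.0978 0.0716] yaw 101.36 tilt [0.13 0.02] shift(tool mm) [40.2 -0.3  1. ] w 0.0233 t 10.0 F [-0.3  0.5 -1.7] q [ 0.44  0.54 -0.83  1.66  0.43  1.14 -0.3 ]
turn z 0.13
stand x,y -0.0762 -0.0004
```

View pics/zs9.png

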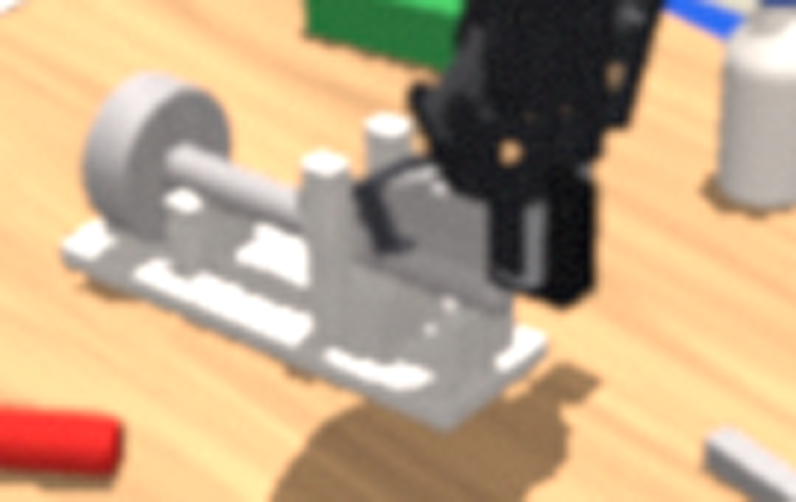

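Emit:
{"fn": "send_rows", "kwargs": {"moves": [[[0.004, 0, 0.0005], [0, 0, 0], -1], [[0.004, 0, 0], [0, 0, 0], -1], [[0.004, 0, 0], [0, 0, 0], -1], [[0.004, 0, 0], [0, 0, 0], -1], [[0.004, 0, 0], [0, 0, 0], -1], [[0.004, 0, 0], [0, 0, 0], -1], [[0.003, 0, 0], [0, 0, 0], -1], [[0, 0, 0], [0, 0, 0], -1]]}}

```text
t: 10.72
tcp_pos: [0.617, 0.123, 0.0708]
orientation: [0.634, 0.773, 0.0, -0.0]
force: [0.4, 0.5, -1.4]
gripper_width: 0.0233
```

```bash
python3 -c "
from h import *
look('10'); snap('wrist','wr10')"
```

```text
tcp [0.617  0.123  0.0708] yaw 101.34 tilt [ 0.04 -0.01] shift(tool mm) [14.5 -0.2  0.1] w 0.0233 t 10.72 F [ 0.4  0.5 -1.4] q [ 0.4   0.54 -0.83  1.66  0.43  1.14 -0.35]
turn z 0.11
stand x,y -0.0505 -0.0002
```

View pics/zs10.png

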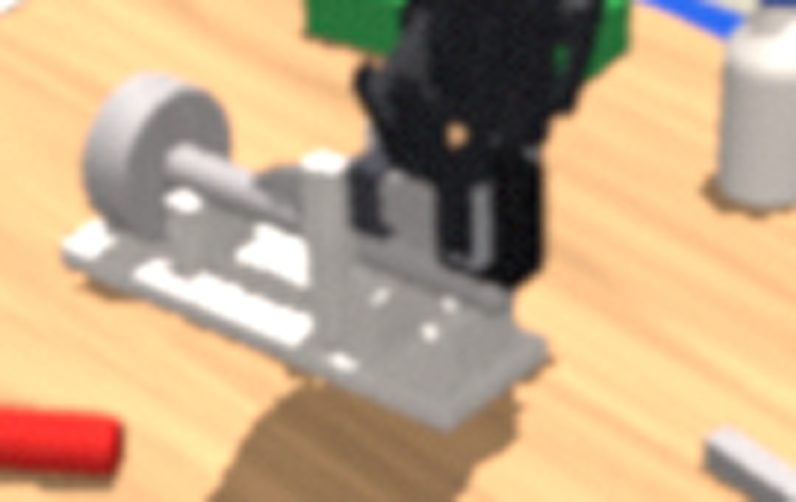

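View pics/wr10.png

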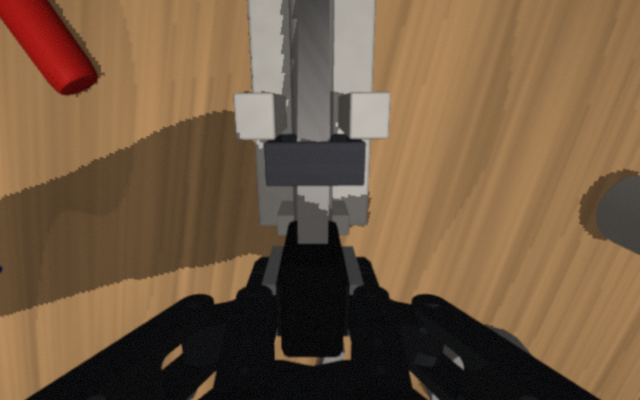

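Emit:
{"fn": "send_rows", "kwargs": {"moves": [[[0.003, 0, 0], [0, 0, 0], -1], [[0.003, 0, 0], [0, 0, 0], -1], [[0.003, 0, 0], [0, 0, 0], -1], [[0.003, 0, 0], [0, 0, 0], -1], [[0.002, 0, 0], [0, 0, 0], -1], [[0, 0, 0], [0, 0, 0], -1], [[0, 0, 0], [0, 0, 0], -1]]}}

```text
t: 11.4
tcp_pos: [0.6146, 0.1358, 0.0708]
orientation: [0.634, 0.773, 0.0, -0.0]
force: [0.4, -0.7, -0.3]
gripper_width: 0.0235
```

```bash
python3 -c "
from h import *
look('11'); snap('wrist','wr11')"
```

```text
tcp [0.6146 0.1358 0.0708] yaw 101.29 tilt [ 0.01 -0.  ] shift(tool mm) [ 1.4 -0.3  0.1] w 0.0235 t 11.4 F [ 0.4 -0.7 -0.3] q [ 0.38  0.54 -0.83  1.66  0.43  1.14 -0.37]
turn z 0.06
stand x,y -0.0374 -0.0003
```

View pics/zs11.png

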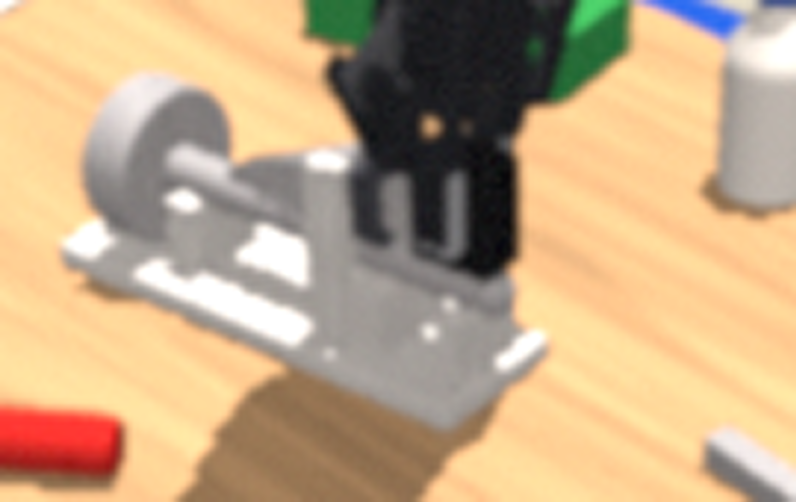

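View pics/wr11.png

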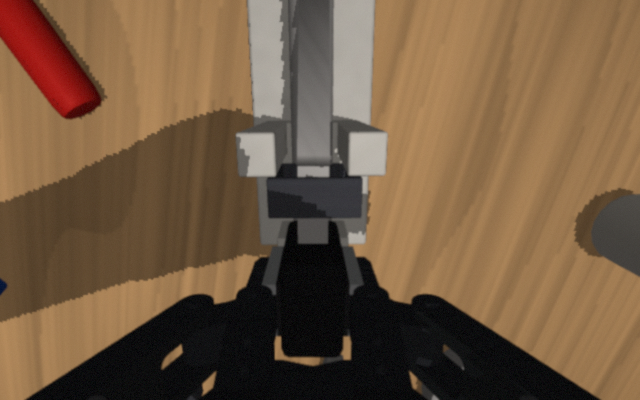

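Emit:
{"fn": "send_rows", "kwargs": {"moves": [[[0, 0, -0.002], [0, 0, 0], -1], [[0, 0, -0.003], [0, 0, 0], -1], [[0, 0, -0.004], [0, 0, 0], -1], [[0, 0, -0.004], [0, 0, 0], -1], [[0, 0, -0.004], [0, 0, 0], -1], [[0, 0, -0.004], [0, 0, 0], -1], [[0, 0, -0.004], [0, 0, 0], -1], [[0, 0, -0.002], [0, 0, 0], -1]]}}

```text
t: 12.17
tcp_pos: [0.6151, 0.1355, 0.0987]
orientation: [0.634, 0.773, 0.0, 0.0]
force: [-0.3, 0.3, -2.6]
gripper_width: 0.0236
```

```bash
python3 -c "
from h import *
look('12'); snap('wrist','wr12')"
```

```text
tcp [0.6151 0.1355 0.0987] yaw 101.26 tilt [-0.01  0.06] shift(tool mm) [ 1.8 -0.7 28. ] w 0.0236 t 12.17 F [-0.3  0.3 -2.6] q [ 0.4   0.51 -0.85  1.64  0.41  1.18 -0.35]
turn z 0.03
stand x,y -0.0378 -0.0007
```

View pics/zs12.png

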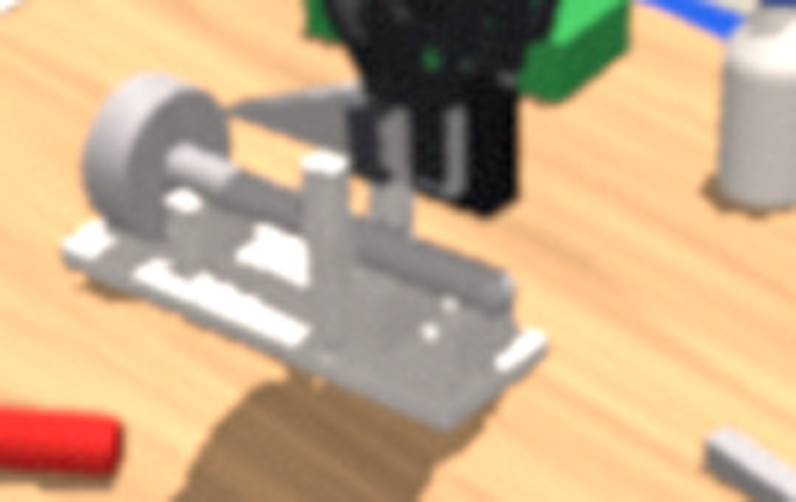

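View pics/wr12.png

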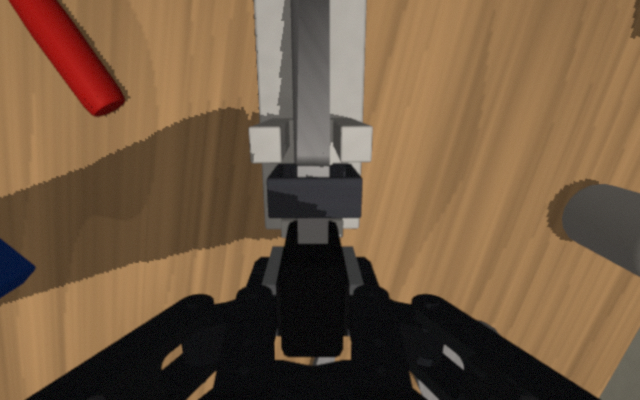

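Emit:
{"fn": "send_rows", "kwargs": {"moves": [[[0, 0, -0.005], [0, 0, 0], -1], [[0, 0, -0.01], [0, 0, 0], -1], [[0, 0, -0.012], [0, 0, 0], -1], [[0, 0, -0.012], [0, 0, 0], -1], [[0, 0, -0.012], [0, 0, 0], -1], [[0, 0, -0.012], [0, 0, 0], -1], [[0, 0, -0.01], [0, 0, 0], -1], [[0, 0, -0.005], [0, 0, 0], -1]]}}

```text
t: 12.93
tcp_pos: [0.6155, 0.1358, 0.1782]
orientation: [0.634, 0.773, 0.001, 0.001]
force: [-0.2, 0.3, -2.7]
gripper_width: 0.0235
```

```bash
python3 -c "
from h import *
to([.515,-.3546,.18],98.4)"
```

```text
tcp [0.6155 0.1358 0.1782] yaw 101.25 tilt [-0.01  0.16] shift(tool mm) [-461.4 -194.3   -2.2] w 0.0235 t 12.93 F [-0.2  0.3 -2.7] q [ 0.42  0.44 -0.89  1.55  0.35  1.31 -0.31]
turn z 2.85
```

Emit:
{"fn": "send_rows", "kwargs": {"moves": [[[-0.003, -0.0013, 0], [0, 0, 0], -1], [[-0.006, -0.0025, 0], [0, 0, 0], -1], [[-0.009, -0.0038, 0], [0, 0, 0], -1], [[-0.012, -0.005, 0], [0, 0, 0], -1], [[-0.014, -0.006, 0], [0, 0, 0], -1], [[-0.014, -0.006, 0], [0, 0, 0], -1], [[-0.014, -0.006, 0], [0, 0, 0], -1], [[-0.014, -0.006, 0], [0, 0, 0], -1]]}}

```text
t: 13.6
tcp_pos: [0.5946, 0.0417, 0.1747]
orientation: [0.635, 0.773, -0.001, -0.0]
force: [-1.3, -0.1, -2.8]
gripper_width: 0.0235
```

Emit:
{"fn": "send_rows", "kwargs": {"moves": [[[-0.014, -0.006, 0], [0, 0, 0], -1], [[-0.014, -0.006, 0], [0, 0, 0], -1], [[-0.014, -0.006, 0], [0, 0, 0], -1], [[-0.014, -0.006, 0], [0, 0, 0], -1], [[-0.014, -0.006, 0], [0, 0, 0], -1], [[-0.014, -0.006, 0], [0, 0, 0], -1], [[-0.014, -0.006, 0], [0, 0, 0], -1], [[-0.014, -0.006, 0], [0, 0, 0], -1]]}}

```text
t: 14.27
tcp_pos: [0.5691, -0.0773, 0.1748]
orientation: [0.635, 0.773, -0.001, -0.001]
force: [0.2, 0.0, -2.7]
gripper_width: 0.0232
```

Emit:
{"fn": "send_rows", "kwargs": {"moves": [[[-0.014, -0.006, 0], [0, 0, 0], -1], [[-0.014, -0.006, 0], [0, 0, 0], -1], [[-0.014, -0.006, 0], [0, 0, 0], -1], [[-0.014, -0.006, 0], [0, 0, 0], -1], [[-0.014, -0.006, 0], [0, 0, 0], -1], [[-0.014, -0.006, 0], [0, 0, 0], -1], [[-0.014, -0.006, 0], [0, 0, 0], -1], [[-0.014, -0.006, 0], [0, 0, 0], -1]]}}

```text
t: 14.93
tcp_pos: [0.5437, -0.1963, 0.1749]
orientation: [0.635, 0.773, -0.001, -0.001]
force: [0.6, 0.7, -1.9]
gripper_width: 0.0236
```

```bash
python3 -c "
from h import *
to([.515,-.3546,.18],98.4);snap('wrist','wr13')"
```

```text
tcp [ 0.5437 -0.1963  0.1749] yaw 101.18 tilt [ 0.02 -0.1 ] shift(tool mm) [-149.7  -58.8   -5.1] w 0.0236 t 14.93 F [ 0.6  0.7 -1.9] q [ 0.98  0.3  -0.81  1.69  0.22  1.26  0.32]
turn z 2.78
```

View pics/wr13.png

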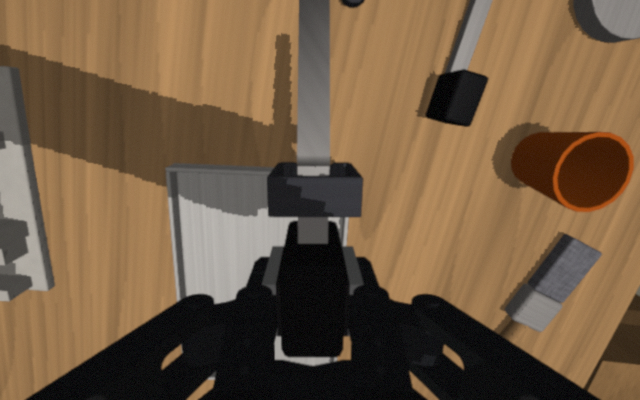

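Emit:
{"fn": "send_rows", "kwargs": {"moves": [[[-0.014, -0.0057, 0], [0, 0, 0.7], -1], [[-0.014, -0.0057, 0], [0, 0, 0.7], -1], [[-0.014, -0.0057, 0], [0, 0, 0.7], -1], [[-0.014, -0.0057, 0], [0, 0, 0.7], -1], [[-0.014, -0.0057, 0], [0, 0, 0], -1], [[-0.014, -0.0057, 0], [0, 0, 0], -1], [[-0.014, -0.0057, 0], [0, 0, 0], -1], [[-0.012, -0.005, 0], [0, 0, 0], -1]]}}

```text
t: 15.65
tcp_pos: [0.5181, -0.3124, 0.1757]
orientation: [0.653, 0.757, -0.0, 0.0]
force: [-0.5, -1.6, -2.3]
gripper_width: 0.0232
```

Emit:
{"fn": "send_rows", "kwargs": {"moves": [[[-0.01, -0.004, 0], [0, 0, 0], -1], [[-0.007, -0.003, 0], [0, 0, 0], -1], [[-0.004, -0.002, 0], [0, 0, 0], -1], [[0, 0, 0], [0, 0, 0], -1], [[0, 0, 0], [0, 0, 0], -1]]}}

```text
t: 16.07
tcp_pos: [0.5132, -0.3318, 0.1758]
orientation: [0.653, 0.758, 0.0, -0.0]
force: [-0.6, 0.6, -2.2]
gripper_width: 0.0235
```

```bash
python3 -c "
from h import *
to([.515,-.3546,.0147],98.4);snap('wrist','wr14');snap('top','top14');snap('side','side14')"
```

```text
tcp [ 0.5132 -0.3318  0.1758] yaw 98.49 tilt [0.03 0.01] shift(tool mm) [-22.9  -1.6 161.1] w 0.0235 t 16.07 F [-0.6  0.6 -2.2] q [ 1.12  0.36 -0.73  1.61  0.24  1.27  0.5 ]
turn z 0.09
```

View pics/wr14.png

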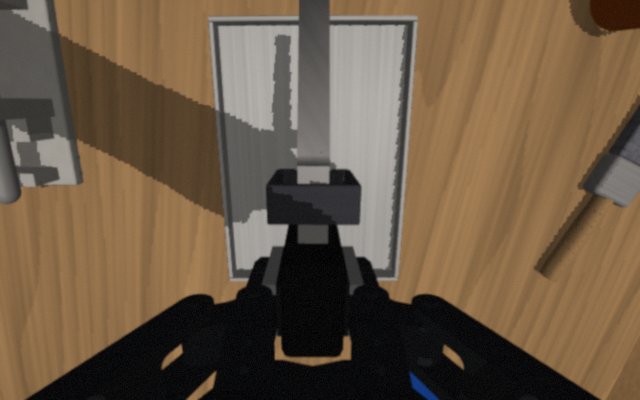

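View pics/side14.png

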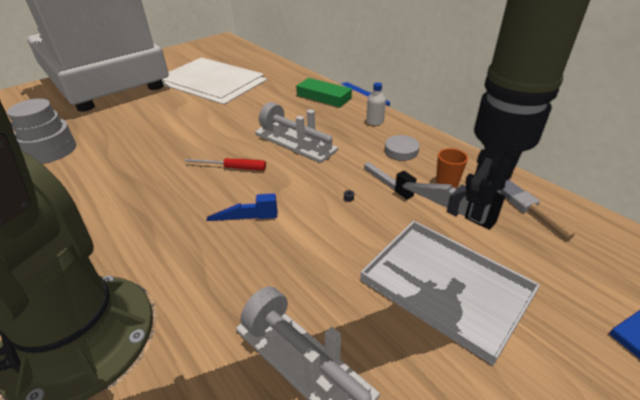

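Emit:
{"fn": "send_rows", "kwargs": {"moves": [[[-0.004, 0, 0.004], [0, 0, 0], -1], [[-0.006, -0.001, 0.01], [0, 0, 0], -1], [[-0.006, 0, 0.015], [0, 0, 0], -1], [[-0.005, 0, 0.018], [0, 0, 0], -1], [[-0.002, 0, 0.018], [0, 0, 0], -1], [[0, 0, 0.018], [0, 0, 0], -1], [[0, 0, 0.018], [0, 0, 0], -1], [[0, 0, 0.014], [0, 0, 0], -1]]}}

```text
t: 16.88
tcp_pos: [0.5138, -0.3553, 0.0573]
orientation: [0.653, 0.757, -0.0, -0.002]
force: [-0.2, 0.1, -2.6]
gripper_width: 0.0238
```

Emit:
{"fn": "send_rows", "kwargs": {"moves": [[[0, 0, 0.012], [0, 0, 0], -1], [[0, 0, 0.01], [0, 0, 0], -1], [[0, 0, 0.006], [0, 0, 0], -1], [[0, 0, 0.003], [0, 0, 0], -1], [[0, 0, 0], [0, 0, 0], -1], [[0, 0, 0], [0, 0, 0], -1]]}}

```text
t: 17.38
tcp_pos: [0.5159, -0.3556, 0.0304]
orientation: [0.653, 0.757, 0.0, 0.001]
force: [0.7, -0.3, -2.1]
gripper_width: 0.0234
```

```bash
python3 -c "
from h import *
to([.515,-.3546,.0147],98.4)"
```

```text
tcp [ 0.5159 -0.3556  0.0304] yaw 98.46 tilt [-0.05  0.05] shift(tool mm) [ 1.1 -0.7 15.7] w 0.0234 t 17.38 F [ 0.7 -0.3 -2.1] q [ 1.08  0.53 -0.66  1.7   0.37  1.04  0.45]
turn z 0.06
```

Emit:
{"fn": "send_rows", "kwargs": {"moves": [[[0, 0, 0.004], [0, 0, 0], -1], [[0, 0, 0.004], [0, 0, 0], -1], [[0, 0, 0.003], [0, 0, 0], -1], [[0, 0, 0.002], [0, 0, 0], -1], [[0, 0, 0.001], [0, 0, 0], -1], [[0, 0, 0], [0, 0, 0], -1], [[0, 0, 0], [0, 0, 0], -1]]}}

```text
t: 17.97
tcp_pos: [0.5154, -0.3553, 0.0158]
orientation: [0.653, 0.757, -0.0, -0.0]
force: [0.5, 0.0, -1.9]
gripper_width: 0.0236
```

```bash
python3 -c "
from h import *
to([.515,-.3546,.0147],98.4)"
```

```text
tcp [ 0.5154 -0.3553  0.0158] yaw 98.46 tilt [-0. -0.] shift(tool mm) [ 0.7 -0.3  1.1] w 0.0236 t 17.97 F [ 0.5  0.  -1.9] q [ 1.07  0.55 -0.65  1.71  0.38  1.02  0.44]
turn z 0.06
```

Emit:
{"fn": "send_rows", "kwargs": {"moves": [[[0, 0, 0.001], [0, 0, 0], -1], [[0, 0, 0.0005], [0, 0, 0], -1], [[0, 0, 0], [0, 0, 0], -1], [[0, 0, 0], [0, 0, 0], -1]]}}

```text
t: 18.3
tcp_pos: [0.5156, -0.3555, 0.0148]
orientation: [0.653, 0.757, -0.0, 0.0]
force: [-0.4, 0.2, 1.6]
gripper_width: 0.0235
```

```bash
python3 -c "
from h import *
to([.515,-.3546,.0147],98.4);c=snap('wrist','wr15');s=snap('side','side15')['color']
cv2.imwrite('pics/s15.png',cv2.resize(s[140:370,345:555],None,fx=2.6,fy=2.6,interpolation=cv2.INTER_CUBIC))"
```

```text
tcp [ 0.5156 -0.3555  0.0148] yaw 98.46 tilt [-0.03  0.02] shift(tool mm) [ 0.9 -0.4  0.1] w 0.0235 t 18.3 F [-0.4  0.2  1.6] q [ 1.07  0.55 -0.65  1.71  0.38  1.01  0.44]
turn z 0.06
```

View pics/wr15.png

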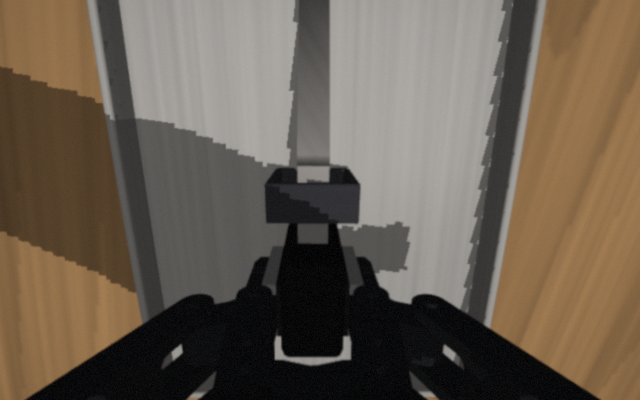

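View pics/s15.png

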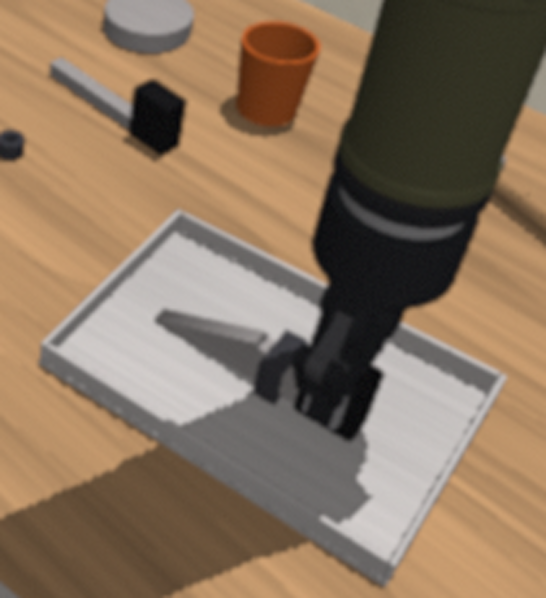

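Emit:
{"fn": "send_rows", "kwargs": {"moves": [[[0, 0, 0], [0, 0, 0], -0.2], [[0, 0, 0], [0, 0, 0], 0.1], [[0, 0, 0], [0, 0, 0], 0.3], [[0, 0, 0], [0, 0, 0], 0.3], [[0, 0, 0], [0, 0, 0], 0.3], [[0, 0, 0], [0, 0, 0], 0.3]]}}

```text
t: 18.9
tcp_pos: [0.5153, -0.3553, 0.0143]
orientation: [0.653, 0.757, -0.0, 0.0]
force: [-0.1, -0.0, -0.8]
gripper_width: 0.0555
```

```bash
python3 -c "
from h import *
to([.515,-.3546,.0147],98.4);c=snap('wrist','wr16')"
```

```text
tcp [ 0.5153 -0.3553  0.0143] yaw 98.46 tilt [-0.  0.] shift(tool mm) [ 0.8 -0.2 -0.4] w 0.0555 t 18.9 F [-0.1 -0.  -0.8] q [ 1.07  0.55 -0.65  1.71  0.38  1.01  0.44]
turn z 0.06
```

View pics/wr16.png

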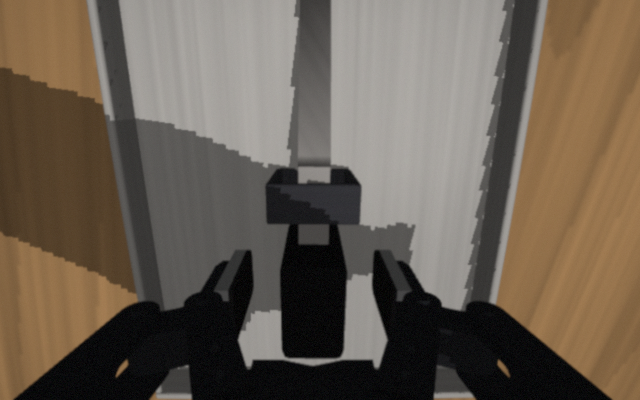

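Released cleanly, with the clip still in the notch at about (313,203). Next I'll retreat straight up.

Emit:
{"fn": "send_rows", "kwargs": {"moves": [[[0, 0, -0.004], [0, 0, 0], 0.3], [[0, 0, -0.01], [0, 0, 0], 0.3], [[0, 0, -0.02], [0, 0, 0], 0.3], [[0, 0, -0.025], [0, 0, 0], 0.3], [[0, 0, -0.025], [0, 0, 0], 0.3], [[0, 0, -0.025], [0, 0, 0], 0.3], [[0, 0, -0.025], [0, 0, 0], 0.3], [[0, 0, -0.01], [0, 0, 0], 0.3]]}}

```text
t: 19.62
tcp_pos: [0.5173, -0.356, 0.1633]
orientation: [0.653, 0.757, 0.0, 0.003]
force: [0.8, 0.2, -0.1]
gripper_width: 0.0555
```

Emit:
{"fn": "send_rows", "kwargs": {"moves": [[[0, 0, 0], [0, 0, 0], 0.3], [[0, 0, 0], [0, 0, 0], 0.3], [[0, 0, 0], [0, 0, 0], 0.3], [[0, 0, 0], [0, 0, 0], 0.3]]}}

```text
t: 19.95
tcp_pos: [0.5143, -0.3548, 0.1563]
orientation: [0.653, 0.757, -0.0, -0.002]
force: [-0.5, 0.8, 0.0]
gripper_width: 0.0553
```

```bash
python3 -c "
from h import *
to([.515,-.3546,.0147],98.4);c=snap('wrist','wr17')
print(onz(c,[[0,0]],.05)); s=snap('side','side17')['color']
cv2.imwrite('pics/s17.png',cv2.resize(s[140:370,345:555],None,fx=2.6,fy=2.6,interpolation=cv2.INTER_CUBIC))"
```

```text
tcp [ 0.5143 -0.3548  0.1563] yaw 98.46 tilt [ 0.13 -0.13] shift(tool mm) [ -0.2   1.1 141.6] w 0.0553 t 19.95 F [-0.5  0.8  0. ] q [ 1.12  0.4  -0.71  1.59  0.27  1.25  0.51]
turn z 0.06
[[ 0.27939507 -0.24388926  0.05      ]]
```

View pics/wr17.png

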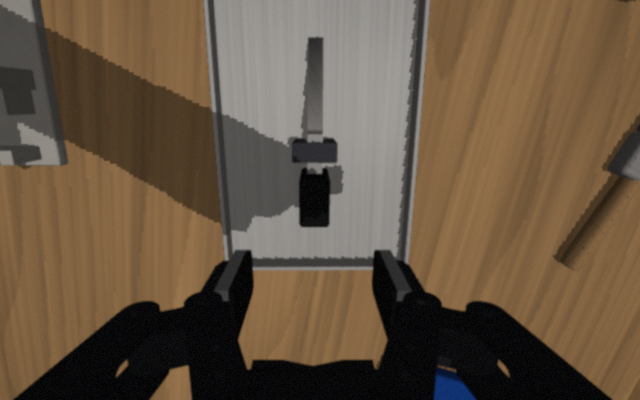

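View pics/s17.png

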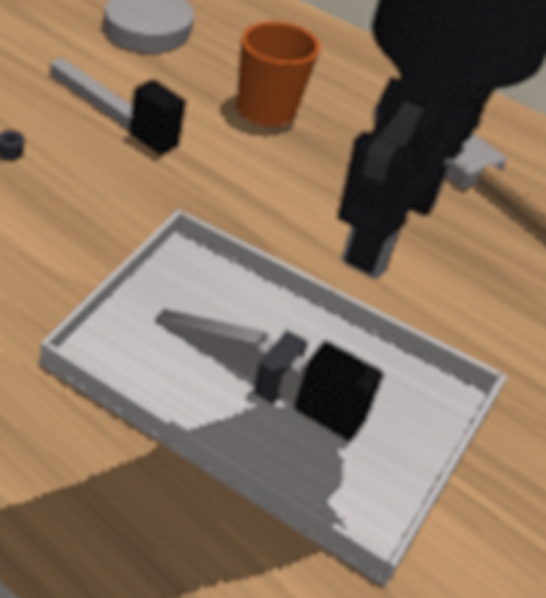

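Both lie in the pan with the gripper clear, so I'm handing in.

```bash
python3 -c "
from plant import bot
print(bot.finish_job())"
```

```text
the job is handed in; nothing more can be done
None
```

The clip is off the far stand and lying in the pan on the wedge. I handed the job in at about t = 20 s; no verdict is reported.

**What I did:** I picked the ramped wedge with the black handle, not the plain bar or the blue look-alike. I slid it along the rod of the far stand until the clip sat in the notch, about 37 mm ahead of the handle centre. Then I lifted it straight up, carried it to the pan, set it down, opened the gripper and backed straight up.

**Last checks:**
- **Position:** The final wrist and side pictures show the wedge flat on the pan floor with the clip still in its notch. The handle is about 45 mm from the pan centre along the pan's long axis, well inside the walls.
- **Gripper:** It stood about 140 mm above the pan and touched nothing.
- **Forces:** The largest wrist force I read was about 4 N. These were readings at the end of each move, so short peaks in between would not show.
- **Clip contact:** The gripper did not appear to touch the clip in any picture, but I had no direct measure of that.

**Disagreements:** The measured tool position was sometimes off the commanded one by a few mm, at worst about 7 mm during fast moves. I corrected this from the readings before each critical step. The last wrist picture before the grasp showed the handle about 3 mm further forward than the top camera did; the grasp was still centred.

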